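Eject the bench stapler's staple cassette and trap it

ROBOT

A 6-joint arm with a two-finger parallel gripper is mounted at the origin on the work surface. World frame = base frame: x ahead of the robot, y to its left, z up, the work surface at z = 0. Lengths are in mm, angles in degrees, forces in N, time in s.
With the tool pointing down it reaches from about 325 to 925 mm from the base axis. Payload 3.1 kg.
Tool frame: the origin (TCP) lies at the very end of the fingers, on their centre line; the grasp point (between the pads) lies grasp_offset behind it (grasp_offset is the distance from the TCP to the grasp point, in mm); z points along the fingers, y is the line along which they close (so a half turn about z gives the same grasp; the last joint's range is limited). The gripper opens to 85 mm and grips with 20 to 120 N. Pads are 22 mm wide; open, the fingers measure 114 mm over their backs; the gripper's body (76 mm by 85 mm) begins 54 mm behind the grasp point. The pads swing forward as they close: fully open they stand 13 mm farther back than shut.
Start: joints at [-71.918, 12.427, 92.441, -0, 75.132, -6.429], TCP at [259.315, -568.678, 231.3] pointing down, gripper open.
Joint ranges: [-157.48, 157.48], [-44.54, 120.13], [17.64, 146.25], [-64.5, 244.5], [7.68, 150.69], [-147.95, 147.95]. Speed limits (degrees/s): [159.86, 159.86, 180, 180, 180, 180].

INTERFACE

Orientations are given as [roll, pitch, yaw] about the fixed x, y, z axes, in that order (R = Rz(yaw) Ry(pitch) Rx(roll)).
In Python, from station import * gives the robot as it stands. Calls block until the motion is done:
- goto(position, orientation): joint-space move of the TCP to a pose.
- move_l(position, attitude=None, speed=150): straight line of the TCP; attitude=None keeps the orientation; speed is the mean speed in mm/s.
- move_j(angles): joint-space move.
- grip(opening, squeeze=None): finger opening in mm; squeeze is the grip in N (None keeps the last); returns when the fingers have stopped.
- wait(seconds).
- solve_ik(position, orientation): joint angles nearest the present ones, or None.
- get_obs(): the state.
- get_image(name): name is "scene" or "top"; returns the picture (420x560x3 uint8, red, green, blue); there is no depth.
- get_calibration(name): a dict with "fx", "fy", "cx", "cy" (pixels), "D" ([k1, k2, p1, p2, k3] as OpenCV has them; the pictures are not rectified), "R" (3x3) and "t" (3): a world point X has camera coordinates R X + t. Camera axes: x right, y down, z forward; pixel columns grow to the right and rows downward; lengths in mm; the calibration is good to about 2 mm. A picture is of the moment at which its call begins. get_calibration takes no time and is no camera call.
A pose or a line that the arm cannot do raises Unreachable and nothing moves.
- sign_off(): hands the job in; it is judged then, once.
Trained networks look in the newest picture that a camera, given by its name, has taken for a name from the list of things; names that differ only in an ending like _2 or _b are one class to them, and where a whole thing is asked for, a point or a joint stands for the part that bears it (a point fixed in the world has none). Each returns a list of dicts, best first, with "score" (0 to 1); they miss things now and then, are a little off and sometimes report something else, mostly with a low value. They report only what shows in the picture. A call takes as long as a camera call. They do not tell look-alikes from the thing itself.
- spot_in(name, camera): "extent" ([centre column, centre row, width, height] in pixels, round what is visible of it).
- regions_of(name, camera): "region" (420x560 bool, what is visible of it) and "extent" ([centre column, centre row, width, height] in pixels, round what is visible of it).
The state is a dict: "t": time; "joint_pos": joint angles; "qvel": joint speeds; "effort": joint torques, N m; "tcp_pos": TCP position; "ee_rot": TCP orientation; "wrist_force": force on the tool from outside, world axes, zero at the start; "moment": the same for the moment, N m; "grip_width": finger opening in mm; "grip_force": force on a finger pad.
Only numpy, scipy, OpenCV 4.12 (cv2) and the standard library are available. Lean on these libraries where they do the work, as an engineer would, in place of code of your own. Each camera call takes 0.05 s, during which the arm holds its last target. There are 200 camera calls.

TASK

The bench stapler needs a fresh cassette: press its eject key down with one fingertip and, with the other finger standing in front of the cassette mouth, stop the cassette as it springs out, so that it is left standing 15 to 40 mm out of the stapler and does not shoot off the loading deck. Finish while holding it like that, with the key still down and the cassette pushing against the finger, for a colleague to take out; do not lift the cassette, and leave the other things on the bench where they are.

Things in the scene. Friction and masses are not known exactly. Their poses are not given: they have to be found in the camera images.
- stapler: Electric bench stapler fixed to the bench: cream housing 200 long x 120 wide, 84 high over its front 112 mm, 104 behind. Its base runs on in front as a flat loading deck 72 long x 120 wide, 18 above the bench, its far end open. Origin on the bench, midway across, below the housing's front face; x points out of the front over the deck, z up.
- mouth (a point): Middle of the floor of the cassette mouth, low in the stapler's front face under the paper throat (stapler x 0, y -22, z 18 mm); x out of the mouth. Two rails 7 mm high guide the cassette straight out along x over the deck. A steel catch 11 mm wide stands 5 mm above the deck before the cassette (stapler x 6.5 to 12, y -16 to -4 mm) and keeps it in.
- eject_key (a joint): Eject key, pressed straight down: 0 up, 0.007 m fully down; it springs back when let go. About 2 N moves it, 4 N plus 1 to 2 N of friction takes it fully down. The steel catch sinks with it and lets go of the cassette at about 0.005 m.
- key_top (a point): Centre of the top of the eject key: ribbed black key 26 (x) x 24 (y) mm on the deck beside the cassette's path, in a collar 34 x 32 mm whose rim is 26 mm above the bench. In the stapler's frame x 36, y 40, z 40 mm (33 when fully down). It moves with the key.
- cassette_front (a point): Centre of the front face of the staple cassette in the bay. At the start in the stapler's frame x 6, y -22, z 33 mm; its x there is how far the cassette stands out. Once the catch is down a spring ejector drives it out along the stapler's +x with 5.5 N, falling to 3.5 N over 40 mm of travel, within 0.2 s; if nothing stands in its way it shoots off the deck.
- cassette: That cassette: dark grey moulded block 70 long x 42 wide x 30 high, steel staple strip on top, 0.12 to 0.18 kg, slippery (friction about 0.2), lying at deck height (underside 18, top 48 mm above the bench). Origin at the centre of its underside, x towards its front face, 35 mm away.
- spare_cassette: Bystander: a spare cassette of the same kind, 70 x 42 x 30 mm, lying on the bench beside the stapler. Origin at the centre of its underside.
- carton0: Bystander: small white carton 130 x 46 x 34 mm lying on the bench beside the stapler. Origin at the centre of its underside.
- carton1: Bystander: another such carton, farther off to one side of the bench. Origin at the centre of its underside.
- carton2: Bystander: another such carton, farther off to one side of the bench. Origin at the centre of its underside.
- plier_stapler: Bystander: hand plier stapler, 170 long x 40 wide x 14 high, lying flat. Origin underneath, near the middle.
- marker: Bystander: marker pen 118 long, 13 thick, lying flat. Origin under its middle.
- staple_box: Bystander: small cardboard box of staples 58 x 44 x 26 mm, on the bench in front of the loading deck. Origin at the centre of its underside.
Not all that is in view belongs to the job. What is shaped like the cassette but red is not meant.

How it is judged:
By the outcome, as a careful person would: the job done as asked, in the order asked, and still so for the second after the job is handed in, while the arm keeps its last pose, push and grip.
It also fails if it takes over 29 s, if anything falls off the work surface, if the arm or the gripper's body presses on something with over 40 N, if the wrist force passes 120 N, or if a joint passes its speed limit or range.

## Working session

There is one attempt and no reset: what is moved stays moved. The work goes in short steps, each a Python script; the robot and the scene stay as the last script left them, time stands still between calls to the robot, and variables do not carry over. Pictures are saved under pics/ and viewed, at most 10 in all, crops included, and the job is handed in when it is done.

```bash
mkdir -p pics; ls
python3 - <<'E'
from station import *
import cv2,numpy as np
for c in("scene","top"):
    im=get_image(c); cv2.imwrite(f"pics/{c}0.png",im[:,:,::-1])
    k=get_calibration(c); print(c,{a:np.round(v,4).tolist() for a,v in k.items()})
    for n in("stapler","eject_key","cassette","staple_box","spare_cassette"):
        print(n,[(round(d["score"],2),np.round(d["extent"]).tolist()) for d in spot_in(n,c)][:4])
o=get_obs();print(o)
E
```

```text
pics
scene {'fx': 413.2156, 'fy': 413.2156, 'cx': 274.5684, 'cy': 209.6738, 'D': [-0.046, 0.0, 0.0, 0.0, 0.0], 'R': [[-0.276, 0.9611, -0.0019], [0.7756, 0.2216, -0.5911], [-0.5677, -0.1646, -0.8066]], 't': [191.1464, -386.6945, 1372.1151]}
stapler [(0.94, [305.0, 215.0, 106.0, 114.0])]
eject_key [(0.7, [291.0, 251.0, 17.0, 27.0])]
cassette [(0.67, [280.0, 231.0, 14.0, 16.0]), (0.64, [199.0, 236.0, 31.0, 30.0])]
staple_box [(0.93, [248.0, 271.0, 24.0, 28.0])]
spare_cassette [(0.52, [290.0, 251.0, 14.0, 11.0])]
top {'fx': 485.488, 'fy': 485.488, 'cx': 270.0675, 'cy': 214.675, 'D': [-0.1559, 0.0, 0.0, 0.0, 0.0], 'R': [[0.0266, -0.9995, 0.0156], [-0.9916, -0.0283, -0.1262], [0.1266, -0.0121, -0.9919]], 't': [-45.4582, 564.2612, 1341.2319]}
stapler [(0.93, [246.0, 222.0, 82.0, 97.0]), (0.7, [252.0, 186.0, 9.0, 10.0])]
eject_key [(0.44, [250.0, 186.0, 6.0, 4.0])]
cassette [(0.69, [331.0, 189.0, 20.0, 24.0]), (0.68, [345.0, 245.0, 21.0, 27.0])]
staple_box [(0.78, [284.0, 169.0, 21.0, 24.0])]
spare_cassette [(0.73, [214.0, 200.0, 21.0, 28.0])]
{'t': 0.6, 'joint_pos': array([-7.19191200e+01,  1.24270228e+01,  9.24412962e+01, -1.78248766e-03,
        7.51322127e+01, -6.42858802e+00]), 'qvel': array([-0.0926465 ,  0.05635896, -0.04213319,  0.00176004, -0.03518049,
       -0.04238709]), 'effort': array([ 1.67532853e-04, -3.96583450e+01, -3.04031074e+01, -9.50253798e-05,
        1.15609309e-03,  8.42567403e-06]), 'tcp_pos': array([ 259.29123109, -568.68431099,  231.30232646]), 'ee_rot': array([-1.79999279e+02,  1.65244370e-03,  2.45099254e+01]), 'wrist_force': array([ 0.03956223,  0.80229812, -0.14448431]), 'moment': array([-0.00399169, -0.00371078, -0.03265054]), 'grip_force': 0.0, 'grip_width': 85.14250772365615}
```

Run:
```python
import cv2
a=cv2.imread("pics/scene0.png")[150:300,170:370];b=cv2.imread("pics/top0.png")[140:290,180:380]
cv2.imwrite("pics/crop0.png",cv2.hconcat([cv2.resize(x,(400,300),interpolation=2) for x in(a,b)]))
cv2.imwrite("pics/cs.png",cv2.resize(a,(800,600),interpolation=2))
cv2.imwrite("pics/ct.png",cv2.resize(b,(800,600),interpolation=2))
```

```text
(no output)
```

View pics/scene0.png

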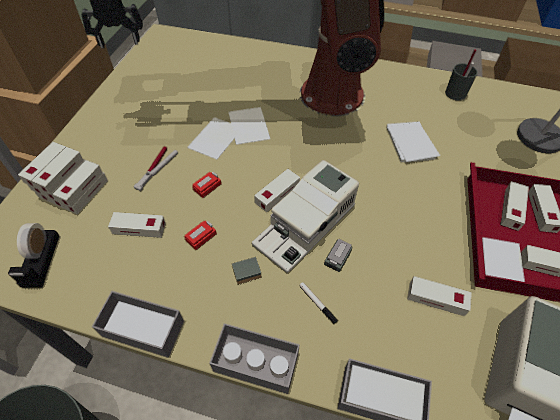

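View pics/cs.png

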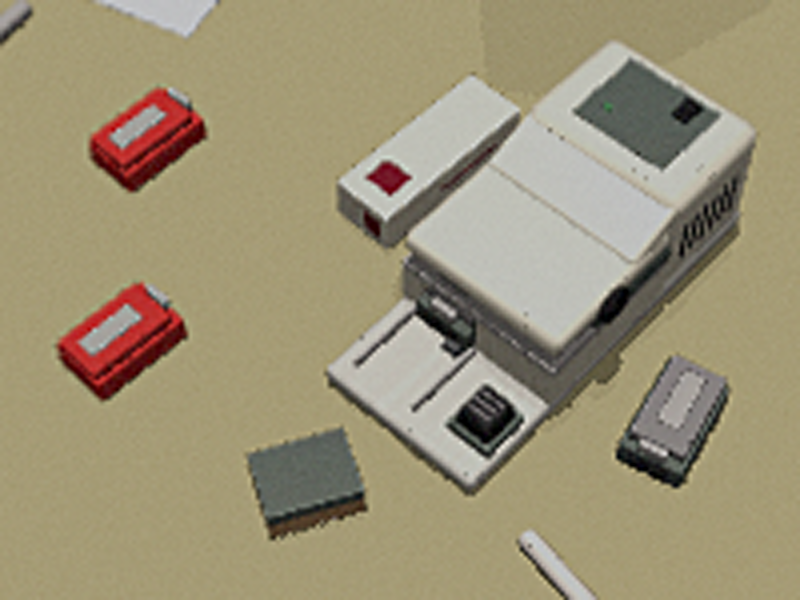

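View pics/ct.png

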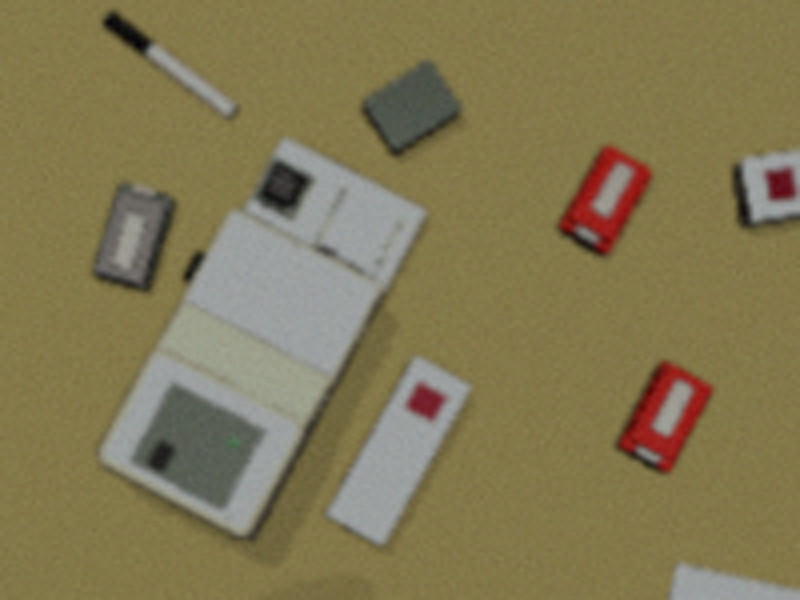

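The scene view shows the stapler at about (305,215). Its black eject key on the deck is at (292,251), and the cassette's front in the mouth is at (280,229).

Look-alikes, by scene pixel:
- **Cassette:** the one in the bay (280,229) against the spare (338,254) and the red ones (207,184) and (200,235). I choose the one in the bay.
- **Key:** the deck key (292,251) against the side knob (323,225) and the panel button (341,177). I choose the ribbed key in its collar on the deck.

Next I fit the stapler pose to corners from both pictures.

```bash
cat > h.py <<'E'
from station import *
import cv2,numpy as np
from scipy.optimize import least_squares
K={c:get_calibration(c) for c in("scene","top")}
def proj(X,c):
    k=K[c];R=np.array(k["R"],float)
    M=np.array([[k["fx"],0,k["cx"]],[0,k["fy"],k["cy"]],[0,0,1.]])
    return cv2.projectPoints(np.array(X,float).reshape(-1,1,3),cv2.Rodrigues(R)[0],np.array(k["t"],float),M,np.array(k["D"],float))[0][:,0]
def world(P,p):
    c,s=np.cos(p[2]),np.sin(p[2]);P=np.array(P,float).reshape(-1,3)
    return np.c_[P[:,0]*c-P[:,1]*s+p[0],P[:,0]*s+P[:,1]*c+p[1],P[:,2]]
E
cat > fit.py <<'E'
from h import *
S={"top":([(72,60,18),(72,-60,18),(0,60,84),(0,-60,84),(-200,60,104),(-200,-60,104),(36,40,40)],
 [(285,137),(428,212),(235,210),(383,289),(100,455),(250,538),(286,185)]),
"scene":([(72,60,18),(72,-60,18),(0,60,84),(0,-60,84),(-200,60,104),(-200,-60,104),(36,40,40),(6,-22,33)],
 [(472,485),(330,370),(553,358),(407,248),(755,130),(615,42),(490,403),(443,312)])}
off={"top":(180,140),"scene":(170,150)}
def res(p,cs=("top","scene")):
    return np.concatenate([(proj(world(S[c][0],p),c)-(np.array(S[c][1])/4+off[c])).ravel() for c in cs])
for cs in(("top","scene"),("top",),("scene",)):
    r=least_squares(res,[600,50,-.5],loss="soft_l1",args=(cs,));p=r.x
    print(cs,np.round(p[:2],1),np.degrees(p[2]).round(2),"key",world((36,40,40),p).round(1))
    if len(cs)==2:
        np.save("p.npy",p);print(res(p).reshape(-1,2).round(1).tolist())
        for c in cs:
            im=cv2.imread(f"pics/{c}0.png");o=off[c];im=cv2.resize(im[o[1]:o[1]+150,o[0]:o[0]+200],(800,600),interpolation=2)
            def ln(P):cv2.polylines(im,[np.int32((proj(world(P,p),c)-o)*4+1.5)],False,(255,0,255),1)
            ln([(0,60,18),(72,60,18),(72,-60,18),(0,-60,18)]);ln([(0,60,84),(0,-60,84),(-112,-60,84)]);ln([(-200,60,104),(-200,-60,104)])
            ln([(23,28,40),(49,28,40),(49,52,40),(23,52,40),(23,28,40)]);ln([(6,-43,18),(6,-1,18),(6,-1,48),(6,-43,48),(6,-43,18)])
            globals()["im_"+c]=im
        cv2.imwrite("pics/ov.png",cv2.hconcat([im_scene[200:550,250:650],im_top[100:450,150:550]]))
E
python3 fit.py; python3 -c "
from station import *
try: print(grasp_offset)
except Exception as e: print(e)"
```

```text
('top', 'scene') [596.8   8.1] -26.44 key [[646.8  27.9  40. ]]
[[-0.7, -1.2], [0.1, -0.8], [-1.1, -1.9], [0.4, -1.3], [-3.3, 0.6], [-1.4, 1.2], [-0.9, -0.7], [-0.6, -0.3], [-1.9, -1.1], [0.7, -3.1], [-1.4, -4.1], [2.8, -1.4], [-0.6, -3.5], [-1.1, 0.5], [-0.5, 2.1]]
('top',) [594.8   5.6] -26.24 key [[644.8  25.6  40. ]]
('scene',) [599.6  10.4] -26.47 key [[649.6  30.1  40. ]]
18.700000000000003
```

View pics/ov.png

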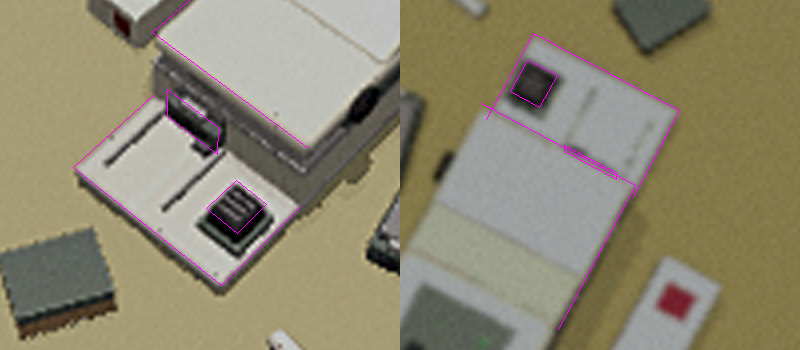

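The overlay agrees with the deck, key and cassette mouth to within a few mm. I refit on the near points only, then hover over the deck and check.

```bash
cat > fit2.py <<'E'
import fit
from h import *
for c in fit.S:
    i=[0,1,6]+([7] if c=="scene" else [])
    fit.S[c]=([fit.S[c][0][j] for j in i],[fit.S[c][1][j] for j in i])
f=lambda p:np.r_[fit.res(p),(p[2]-np.radians(-26.4))*100]
r=least_squares(f,[597,8,-.46]);p=r.x;print(p,np.degrees(p[2]),world((36,40,40),p),f(p).round(1));np.save("p.npy",p)
E
python3 fit2.py | tail -3
cat > hover.py <<'E'
from h import *
p=np.load("p.npy");yaw=np.degrees(p[2])
X=world((38,9,150),p)[0]
best=None
for y in(yaw,yaw+180):
    q=solve_ik(X,[180,0,y]);print(y,q)
    if q is not None:
        m=abs(q[5])
        if best is None or m<best[0]:best=(m,y)
y=best[1];np.save("yaw.npy",y)
goto(X+[0,0,80],[180,0,y]);grip(47.5,40);move_l(world((38,9,85),p)[0],speed=150)
o=get_obs();print(o["t"],o["tcp_pos"],o["grip_width"],o["wrist_force"])
ims=[]
for c in("scene","top"):
    im=get_image(c);cv2.imwrite(f"pics/{c}1.png",im[:,:,::-1])
    u,v=np.int32(proj(X*[1,1,0]+[0,0,50],c)[0]);ims.append(cv2.resize(im[v-60:v+60,u-50:u+50,::-1],(400,480),interpolation=2))
cv2.imwrite("pics/h1.png",cv2.hconcat(ims))
E
python3 hover.py
```

```text
('scene',) [599.6  10.4] -26.47 key [[649.6  30.1  40. ]]
[ 5.94778439e+02  8.96070809e+00 -4.60325864e-01] -26.374729200102145 [[644.80072229  28.80437674  40.        ]] [-1.  -0.5 -0.2 -0.1 -1.3  0.  -0.  -0.9 -1.3 -1.6 -0.6 -0.1  0.   1.6
  0. ]
-26.374729200102145 [-6.33788861e+00  1.77580559e+01  9.50448145e+01 -2.54444375e-14
  6.71971296e+01  1.10036841e+02]
153.62527079989786 [ -6.33788861  17.75805594  95.04481451   0.          67.19712955
 -69.96315941]
4.5917 [6.33940910e+02 4.60748505e-02 8.62980122e+01] 47.634870297790805 [-0.67906345 -0.0295612   0.37272211]
```

View pics/h1.png

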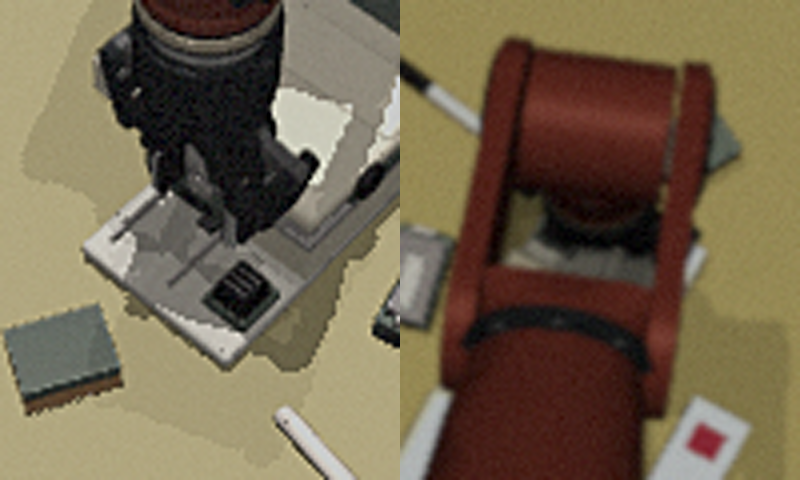

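The fingers hover over the deck in the scene view, with the far tip at crop (165,190) and the key-side tip at crop (240,240). The key is at crop (240,292). I'll go lower and compare the tips with the key directly.

```bash
cat > low.py <<'E'
from h import *
p=np.load("p.npy")
move_l(world((38,9,47),p)[0],speed=60)
o=get_obs();print(o["t"],o["tcp_pos"],o["wrist_force"])
im=get_image("scene")[:,:,::-1].copy()
u,v=np.int32(proj(world((38,9,45),p),"scene")[0]);s=10
a=cv2.resize(im[v-27:v+28,u-38:u+38],None,fx=s,fy=s,interpolation=2)
def ln(P,col):cv2.polylines(a,[np.int32((proj(world(P,p),"scene")-(u-38,v-27))*s+s/2)],True,col,1)
for y in(40,-22): ln([(38+i*11,y+j*7,50) for i,j in((-1,-1),(1,-1),(1,1),(-1,1))],(255,0,255))
ln([(23,28,40),(49,28,40),(49,52,40),(23,52,40)],(0,255,255))
cv2.imwrite("pics/l1.png",a)
E
python3 low.py
```

```text
5.475 [6.32974333e+02 1.27148097e-01 4.69750288e+01] [-0.2259496  -0.7715319  -0.13892765]
```

View pics/l1.png

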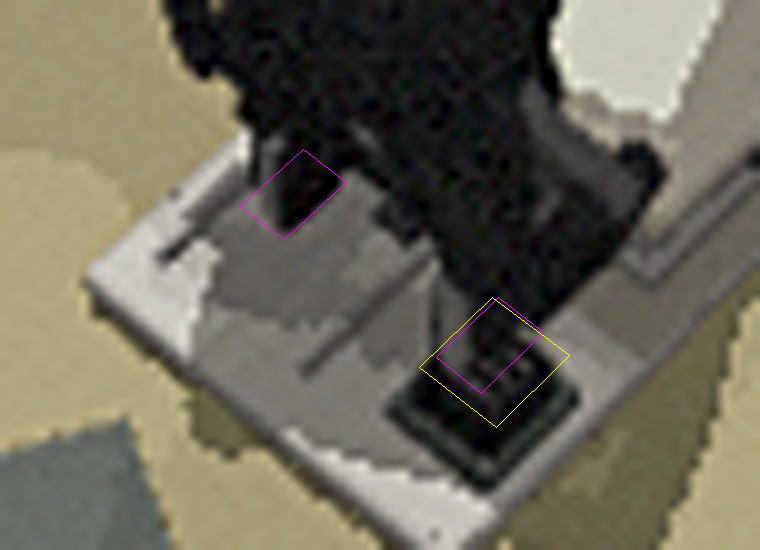

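Tip and key line up: the far fingertip at (285,238) lies in the cassette's path and the near tip is over the key's outline. I'll press slowly with force feedback.

```bash
cat > press.py <<'E'
from h import *
p=np.load("p.npy")
R=world((1,0,0),[0,0,p[2]])[0]; z=46
f0=get_obs()["wrist_force"];
while z>25:
    z-=0.7; move_l(world((38,9,z),p)[0],speed=30)
    w=get_obs(); f=w["wrist_force"]-f0; print(round(z,1),w["tcp_pos"][2].round(1),"fx %.1f fz %.1f"%(f@R,f[2]))
    if f[2]>11: break
wait(.3);o=get_obs();f=o["wrist_force"]-f0;print(o["t"],o["tcp_pos"],"fx",f@R,f)
im=get_image("scene")[:,:,::-1].copy()
u,v=np.int32(proj(world((38,9,45),p),"scene")[0])
cv2.imwrite("pics/p1.png",cv2.resize(im[v-27:v+28,u-38:u+38],None,fx=10,fy=10,interpolation=2))
E
python3 press.py
```

```text
45.3 45.6 fx 0.5 fz 0.7
44.6 44.6 fx 0.9 fz -0.3
43.9 43.8 fx 0.7 fz 0.2
43.2 43.1 fx -0.4 fz 1.3
42.5 42.4 fx 0.8 fz 0.8
41.8 41.7 fx -0.3 fz 0.2
41.1 41.0 fx 0.6 fz 0.0
40.4 40.3 fx 0.8 fz 0.3
39.7 39.6 fx -0.1 fz -0.2
39.0 38.9 fx 0.2 fz 0.9
38.3 38.2 fx 0.5 fz 0.7
37.6 37.6 fx 0.2 fz 1.3
36.9 37.1 fx 0.8 fz 1.8
36.2 36.4 fx -0.9 fz 3.7
35.5 35.6 fx -0.7 fz 3.1
34.8 34.8 fx -0.4 fz 3.8
34.1 34.1 fx -0.8 fz 3.5
33.4 33.4 fx -0.5 fz 3.8
32.7 33.3 fx 4.6 fz 1.7
32.0 32.8 fx 5.3 fz 2.6
31.3 32.4 fx 5.4 fz 3.9
30.6 31.9 fx 5.5 fz 4.5
29.9 31.3 fx 6.5 fz 5.3
29.2 30.6 fx 6.1 fz 4.8
28.5 30.3 fx 5.6 fz 7.0
27.8 30.2 fx 3.3 fz 10.5
27.1 30.0 fx 2.1 fz 13.2
12.575 [ 6.35089454e+02 -5.46437120e-01  3.00534418e+01] fx 2.3897284167108372 [ 1.16719906 -3.02544901 12.90288482]
```

View pics/p1.png

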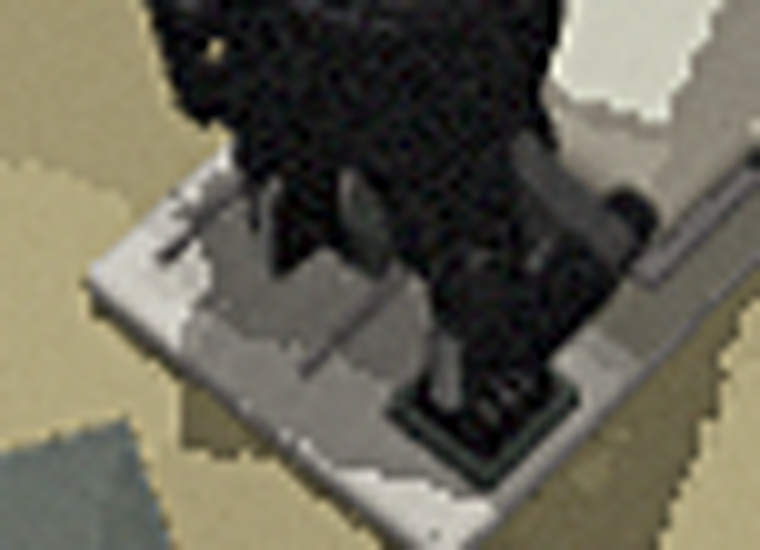

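The cassette sprang at about 5 mm of key travel and the key then bottomed (fz about 13 N). In the view, the cassette's near front corner shows between the fingers at (383,275). I'll measure how far it stands out and check that everything is steady.

Run:
```python
from h import *
p=np.load("p.npy");u,v=np.int32(proj(world((38,9,45),p),"scene")[0])
px=np.array((381,272))/10-.5+(u-38,v-27)
for x in range(15,45,5):print(x,np.round(proj(world((x,-1,18),p),"scene")[0]-px,1))
o=get_obs();d=o["tcp_pos"][:2]-p[:2];c,s=np.cos(p[2]),np.sin(p[2]);print("tcp local",d@[c,s],d@[-s,c],o["wrist_force"],o["t"])
wait(1);o=get_obs();print(o["tcp_pos"],o["wrist_force"],o["t"])
print([(round(r["score"],2),r["extent"]) for r in (get_image("scene"),spot_in("cassette","scene"))[1]])
```

```text
15 [ 4.  -1.7]
20 [ 2.7 -0.4]
25 [1.3 0.9]
30 [-0.   2.2]
35 [-1.4  3.5]
40 [-2.8  4.8]
tcp local 40.323417131814274 9.41233123112005 [ 0.65499612 -2.87105441 11.93135038] 12.625
[ 6.35097064e+02 -5.36248012e-01  3.00449777e+01] [-0.12777666 -3.31178314 11.71476743] 13.625
[(0.67, [200.0, 236.6, 31.4, 27.8]), (0.66, [206.1, 184.1, 26.8, 27.6]), (0.62, [317.0, 300.9, 37.6, 36.7])]
```

The cassette stands about 25–29 mm out by both the image and the finger position. Pose and force are steady, so I'm handing in.

```bash
python3 -c "
from station import *
print(sign_off())"
```

```text
the job is handed in; nothing more can be done
None
```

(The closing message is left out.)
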